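Shim the short foot of a rocking bench sander

ROBOT

A 7-joint arm with a two-finger parallel gripper is mounted at the origin on the work surface. World frame = base frame: x ahead of the robot, y to its left, z up, the work surface at z = 0. Lengths are in m, angles in rad, forces in N, time in s.
With the tool pointing down it reaches from about 0.425 to 0.925 m from the base axis. Payload 6.8 kg.
Tool frame: the origin (TCP) lies at the very end of the fingers, on their centre line; the grasp point (between the pads) lies 19 mm behind it; y points along the fingers, z is the direction in which the jaws open and shut, and the axes are right-handed (so a half turn about y gives the same grasp; the last joint's range is limited). The gripper opens to 85 mm and grips with 20 to 120 N. Pads are 22 mm wide; open, the fingers measure 114 mm over their backs; the gripper's body (76 mm by 85 mm) begins 54 mm behind the grasp point. The pads swing forward as they close: fully open they stand 13 mm farther back than shut.
Start: joints at [1.143, 0.477, 0.022, 1.555, -0.011, 1.109, -0.083], TCP at [0.212, -0.641, 0.231] pointing down, gripper open.
Joint ranges: [-2.96, 2.96], [-0.34, 2.1], [-1.41, 1.46], [0.24, 2.44], [-1.37, 4.51], [0.17, 1.92], [-2.96, 2.96]. Speed limits (rad/s): [2.39, 2.39, 3.14, 3.14, 3.14, 3.14, 3.14].

INTERFACE

Orientations are given as a rotation vector (axis times angle).
In Python, from bench import r gives the robot as it stands.
- The arm moves only by the tool drive_tool, never from a script. Its argument "series" is a list of rows, each a list of 7 numbers: the shift along the tool's x, y, z in mm, then the turn, a rotation vector about the tool's x, y, z in degrees, then the finger opening in mm, from 0 to 85.4. In form: [[tx, ty, tz, wx, wy, wz, grip], ...]. A call has 1 to 5 rows; each row is the pose to reach, as a shift and turn from the pose measured when the call began, along the tool's axes at that moment; what a row does not reach only later rows make up. A row lasts 1/10 s, in which the tool goes at most 50 mm and 8.59 degrees, less where a joint would pass 70% of its speed; a pose out of reach is approached as far as the arm can. A call with a gripper value outside its range is refused whole. The fingers move at their own pace and stop on an object; "squeeze" is the grip in N (left out, the last holds). Time passes only in rows, so rows that repeat a pose let the fingers close. It gives the time, the measured TCP pose, the force and the opening at its end, in the units of the state.
- r.get_obs(): the state, without advancing time (a new reading comes with each control period).
- r.grab_frame(name): name is "side" or "top" or "wrist"; returns a dict with "frame" (400x640x3 uint8, blue, green, red), "intrinsics" (3x3 intrinsics, pixels), "rvec" (rotation vector, rad) and "tvec" (3), from world to camera coordinates, as OpenCV has them. Camera axes: x right, y down, z forward; pixel columns grow to the right and rows downward; lengths in m; the calibration is good to about 2 mm. A picture is of the moment at which its call begins. There is no depth.
- r.hand_in(): hands the job in, once; it reports no verdict.
The state is a dict: "clock": time; "joints": joint angles; "qvel": joint speeds; "tau": joint torques, N m; "tcp_pos": TCP position; "orientation": TCP orientation; "contact_force": force on the tool from outside, world axes, zero at the start; "moment": the same for the moment, N m; "grip_width": finger opening in m.
Only numpy, scipy, OpenCV 4.12 (cv2) and the standard library are available. Lean on these libraries where they do the work, as an engineer would, in place of code of your own. Each camera call takes 0.05 s, during which the arm holds its last target.

TASK

The bench sander rocks because its near right foot is too short to reach the bench: push the wooden wedge, thin end first, under that foot until it is snug and the rocking stops, without jacking the sander up out of level. Then press down firmly (about 15 N) with the fingertips on the corner of the base above that foot to test that it no longer dips, and let go, leaving the wedge in place. Only push and press: do not lift the wedge, do not shove the sander along the bench, and leave the glue bottle, sanding block and offcut where they are.

Things in the scene. Friction and masses are not known exactly. Their poses are not given: they have to be found in the camera images.
- sander: Grey bench disc sander, 3.4 to 4.8 kg, loose. Origin on the bench under its centre; z up, x away from the robot, y to its left (yaw within 0.2 rad). Base plate 300 (x) by 240 (y) mm, 25 to 39 mm above the bench, on four rubber feet at x = +-125, y = +-95; the one at (-125, -95) is 9 mm short. Motor, disc and table stand on it at x > -35 mm, up to 210 mm high.
- short_foot (a point): Centre of the underside of the short foot (30 mm diameter, rubber), 9 mm above the bench. Unshimmed, the base dips here when pressed with more than about 6 to 8 N; the other three feet reach the bench.
- corner_top (a point): Point on the flat, bare top of the base plate straight above the short foot, 39 mm above the bench; press here. The plate's edges are 25 mm from it towards the sander's -x and -y.
- wedge: Light hardwood wedge, about 60 g, loose and flat on the sander's -y side, thin end towards the short foot and pointing along the sander's +y, up to 13 mm out of line and 0.15 rad askew. 120 long (x), 60 mm wide (y). Origin at the centre of its underside, +x to the thin end. The top slopes straight from 19 mm high at x = -60 to 3 mm at x = +60. Friction keeps it in when let go.
- wedge_butt (a point): Centre of the wedge's butt, an upright face 60 wide by 19 mm high; push here. The foot's rim meets the slope when the butt is about 90 mm from the foot's centre; resistance then rises from under 1 N to over 8 N within a few mm.
- glue: White glue bottle, 56 mm diameter, 150 mm tall, standing on the bench; a bystander. Origin at the centre of its underside.
- sanding_block: Cork sanding block 100 x 60 x 28 mm lying on the bench; a bystander. Origin at the centre of its underside.
- offcut: Rectangular wood offcut 50 x 120 x 30 mm lying on the bench, not a wedge; a bystander. Origin at the centre of its underside.
Things that resemble listed ones, but are neither listed nor needed, are in the scene too. Leave any black or red look-alike of the wedge alone.

How it is judged:
By the outcome, as a careful person would: the job done as asked, in the order asked, and still so for the second after the job is handed in, with the robot touching nothing.
It also fails if it takes over 45 s, if anything falls off the work surface, if the arm or the gripper's body presses on something with over 40 N, if the wrist force passes 120 N, or if a joint passes its speed limit or range.

## Working session

There is one attempt and no reset: what is moved stays moved. The work goes in short steps, Python scripts to look and compute and a tool call to move; the robot and the scene stay as the last step left them, time stands still between calls to the robot, and variables do not carry over. Pictures are saved under pics/ and viewed, and the job is handed in when it is done.

Besides the shell and the picture viewer there is one more tool, called after ">>>" by a JSON object that holds its "api" and its "payload", one argument or row to a line. drive_tool: Moves the arm, as the interface text tells. Its arguments: {"type":"object","properties":{"series":{"type":"array","items":{"type":"array","items":{"type":"number"}}},"squeeze":{"type":"number"}},"required":["series"]}

```bash
mkdir -p pics; ls; python3 - <<'E'
from bench import r
import cv2
o=r.get_obs()
for k,v in o.items(): print(k,v)
for n in ["side","top","wrist"]:
    f=r.grab_frame(n); cv2.imwrite(f"pics/{n}0.png",f["frame"]); print(n,f["intrinsics"],f["rvec"],f["tvec"])
E
```

```text
pics
clock 0.0
joints [ 1.14286298  0.47782391  0.02236356  1.5564702  -0.01149367  1.10930208
 -0.08310668]
qvel [-0.00095575 -0.00123424 -0.00147395  0.00094634  0.00033673 -0.00116869
 -0.0004243 ]
tau [-3.94982235e-04 -5.96440566e+01  1.60784326e+00 -2.81196749e+01
  1.24492549e-02  9.34429758e-03  3.08708468e-05]
tcp_pos [ 0.21200451 -0.6402061   0.23030231]
orientation [-0.3309212   2.0506645  -2.04688849]
contact_force [-0.13711798 -0.34746315  0.00189291]
moment [0.03462005 0.00478554 0.05088237]
grip_width 0.08545342087670575
side [[501.07299936   0.         322.59118251]
 [  0.         501.07299936 196.62821621]
 [  0.           0.           1.        ]] [ 0.16203894 -2.69491138  1.4424758 ] [0.56219226 0.09958418 1.58789798]
top [[362.03955847   0.         315.77083306]
 [  0.         362.03955847 203.7511067 ]
 [  0.           0.           1.        ]] [ 2.12301076 -2.10930105  0.20139284] [-0.02629255  0.54348325  1.01002929]
wrist [[299.78727617   0.         313.59313388]
 [  0.         299.78727617 196.19701502]
 [  0.           0.           1.        ]] [-2.32687245  1.68071577  0.27260459] [-0.67465459 -0.0409525   0.38082283]
```

View pics/side0.png

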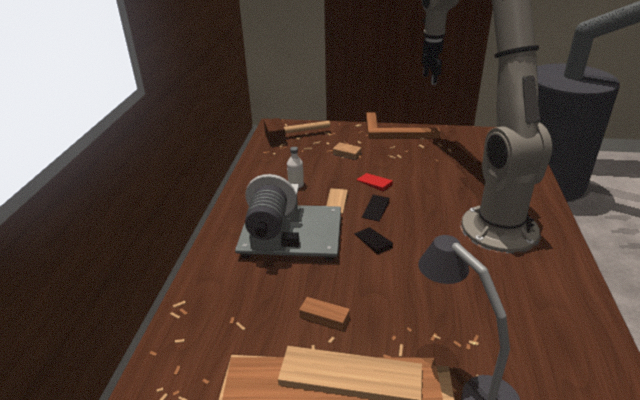

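View pics/top0.png

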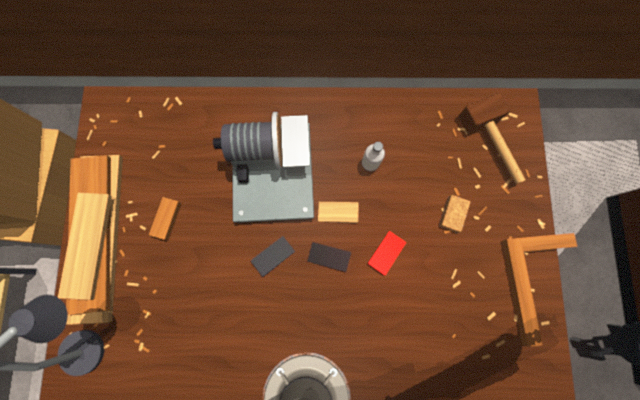

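View pics/wrist0.png

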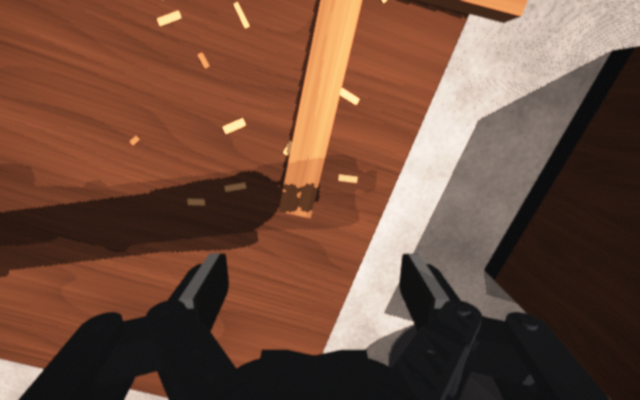

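Side and top views: candidates for the wedge in the top view are the pale wood piece (338,212), the black ones (272,257) and (330,257), the red one (387,253), the offcut (164,219) and the cork block (456,213). I choose the pale one on the sander's -y side and check it in a crop.

```bash
python3 - <<'E'
import cv2
a=cv2.imread("pics/top0.png"); c=a[170:250,220:380]; cv2.imwrite("pics/c1.png",cv2.resize(c,None,fx=5,fy=5,interpolation=cv2.INTER_CUBIC))
a=cv2.imread("pics/side0.png"); c=a[165:265,230:390]; cv2.imwrite("pics/c2.png",cv2.resize(c,None,fx=5,fy=5,interpolation=cv2.INTER_CUBIC))
E
```

```text
(no output)
```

View pics/c1.png

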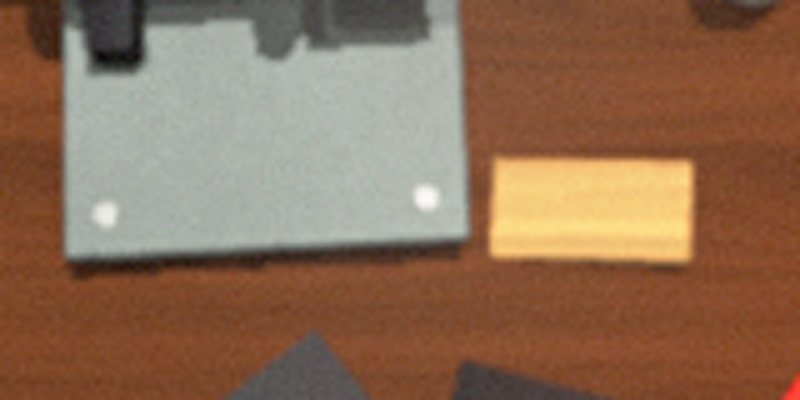

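View pics/c2.png

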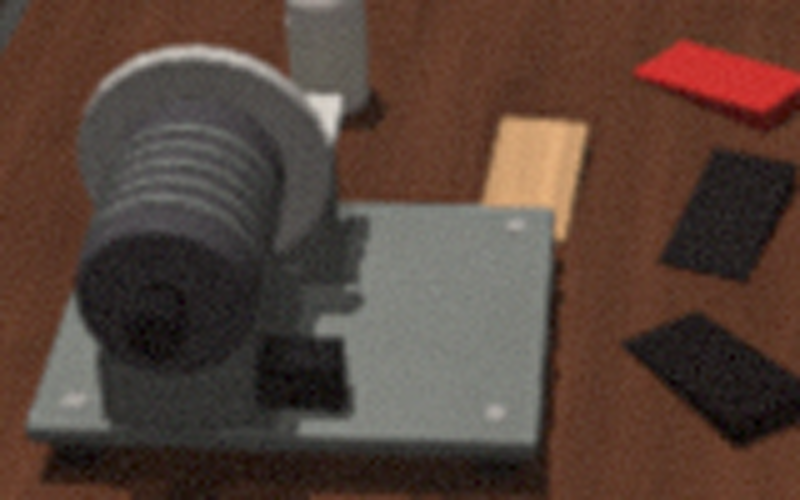

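The crop shows the pale wedge, thin end left facing the sander's near right corner, with a screw head over the foot at crop (427,197). Now I measure.

```bash
cat > h.py <<'E'
import numpy as np, cv2
from scipy.spatial.transform import Rotation as R
def back(f,px,z):
    K=np.array(f["intrinsics"]);Rm=cv2.Rodrigues(np.array(f["rvec"],float))[0];t=np.array(f["tvec"]).ravel()
    d=Rm.T@np.linalg.inv(K)@np.array([px[0],px[1],1.]); c=-Rm.T@t
    return c+d*(z-c[2])/d[2]
def proj(f,P):
    return cv2.projectPoints(np.array(P,float).reshape(-1,3),np.array(f["rvec"],float),np.array(f["tvec"],float),np.array(f["intrinsics"]),None)[0].reshape(-1,2)
E
python3 - <<'E'
from h import *
from bench import r
f=r.grab_frame("top"); s=r.grab_frame("side")
g=lambda u,v,z:back(f,((u+.5)/5-.5+220,(v+.5)/5-.5+170),z)
gs=lambda u,v,z:back(s,((u+.5)/5-.5+230,(v+.5)/5-.5+165),z)
print("side screws",gs(515,226,.039),gs(495,411,.039))
L=g(105,213,.039);Q=g(427,197,.039); print("screws",L,Q,np.linalg.norm(L-Q))
print("plate right near corner",g(468,238,.039),"left near",g(66,255,.039))
a,b,c,d=g(492,157,.003),g(490,257,.003),g(693,158,.019),g(691,260,.019)
print(a,b,c,d)
t=(a+b)/2;bt=(c+d)/2;print("thin",t,"butt",bt,np.linalg.norm((t-bt)[:2]))
print("wedge yaw",np.arctan2(*(t-bt)[[1,0]]),"sander yaw",np.arctan2(*(L-Q)[[1,0]])-np.pi/2)
o=r.get_obs();print(o["tcp_pos"],R.from_rotvec(o["orientation"]).as_matrix().round(3))
print("glue",back(f,(372,163),0), np.linalg.norm((bt-Q)[:2]))
E
```

```text
side screws [0.53248786 0.00890613 0.039     ] [0.52258127 0.19706424 0.039     ]
screws [0.51957554 0.20011977 0.039     ] [0.53037979 0.00918536 0.039     ] 0.19123984307610856
plate right near corner [ 0.50589553 -0.01536502  0.039     ] left near [0.49427054 0.22198674 0.039     ]
[ 0.56226788 -0.02926063  0.003     ] [ 0.49999705 -0.02840059  0.003     ] [ 0.55907824 -0.15129239  0.019     ] [ 0.49654621 -0.14910612  0.019     ]
thin [ 0.53113247 -0.02883061  0.003     ] butt [ 0.52781223 -0.15019925  0.019     ] 0.121414051534012
wedge yaw 1.543446500447474 sander yaw 0.056525866382683976
[ 0.21211802 -0.64054018  0.23082092] [[-0.949 -0.     0.314]
 [-0.314  0.001 -0.949]
 [ 0.    -1.    -0.001]]
glue [ 0.6862736  -0.19888648  0.        ] 0.15940529706086964
```

```bash
cat >> h.py <<'E'
def to(o,p,yaw):  # yaw = direction of pushing heading (tool -x), tool down
    h=np.array([np.cos(yaw),np.sin(yaw),0]); y=np.array([0,0,-1.]); x=-h; z=np.cross(x,y)
    T=np.stack([x,y,z],1); C=R.from_rotvec(o["orientation"]).as_matrix()
    print("shift mm",(C.T@(np.array(p)-o["tcp_pos"])*1000).round(1),"turn",np.degrees(R.from_matrix(C.T@T).as_rotvec()).round(2),"t",round(o["clock"],2),"tcp",np.round(o["tcp_pos"],4),"F",np.round(o["contact_force"],2),"w",o["grip_width"])
E
python3 -c "
from h import *
from bench import r
to(r.get_obs(),[.527,-.185,.10],1.5434)"
```

```text
shift mm [-442.1  131.1 -333.3] turn [ 5.000e-02 -7.011e+01 -3.000e-02] t 0.25 tcp [ 0.2121 -0.6405  0.2308] F [ 0.57 -0.03  0.44] w 0.08533971363909665
```

>>> {"api": "drive_tool", "payload": {
  "series": [
    [-36,0,-27,0,-7,0,25],
    [-72,0,-54,0,-14,0,25],
    [-109,0,-82,0,-21,0,25],
    [-145,0,-110,0,-28,0,25],
    [-181,0,-137,0,-35,0,25]
  ]
}}

```text
clock: 0.75
tcp_pos: [0.3416, -0.4519, 0.231]
orientation: [-0.839, 1.66, -1.659]
contact_force: [0.4, -0.6, 0.0]
grip_width: 0.0246
```

```bash
python3 -c "
from h import *
from bench import r
to(r.get_obs(),[.527,-.185,.10],1.5434)"
```

```text
shift mm [-324.8  131.1   -9. ] turn [ 3.000e-02 -3.482e+01 -3.000e-02] t 0.75 tcp [ 0.3416 -0.4519  0.231 ] F [ 0.37 -0.62  0.04] w 0.024630113388747172
```

>>> {"api": "drive_tool", "payload": {
  "series": [
    [-45,0,-2,0,-7,0,25],
    [-90,10,-3,0,-14,0,25],
    [-135,25,-4,0,-21,0,25],
    [-180,40,-5,0,-28,0,25],
    [-225,50,-6,0,-34.8,0,25]
  ]
}}

```text
clock: 1.25
tcp_pos: [0.4706, -0.2655, 0.1803]
orientation: [-1.198, 1.227, -1.225]
contact_force: [-0.0, -1.4, 0.0]
grip_width: 0.0246
```

```bash
python3 -c "
from h import *
from bench import r
import cv2
to(r.get_obs(),[.527,-.185,.10],1.5434)
cv2.imwrite('pics/w1.png',r.grab_frame('wrist')['frame'])"
```

```text
shift mm [-81.7  80.4  54.6] turn [ 0.05  0.25 -0.04] t 1.25 tcp [ 0.4706 -0.2655  0.1803] F [-0.01 -1.4   0.01] w 0.024643402127865217
```

View pics/w1.png

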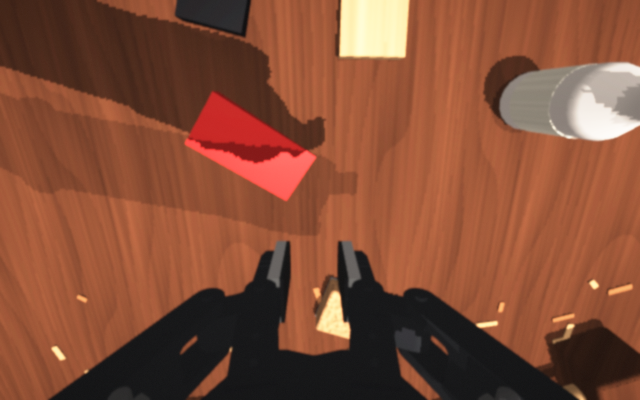

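The wrist view shows the wedge butt edge at (340–407, 57), red block at (250,145), glue bottle at right (510–640, 100).

```bash
python3 -c "
from h import *
from bench import r
f=r.grab_frame('wrist')
print('butt',back(f,(340,57),.019),back(f,(407,57),.019),'bottom',back(f,(340,57),0))
for p in [(213,91),(316,156),(289,201),(185,142)]: print('red',back(f,p,.015).round(3))
print('glue base left',back(f,(502,105),0))
"
```

```text
butt [ 0.50079326 -0.14088353  0.019     ] [ 0.56292346 -0.1413396   0.019     ] bottom [ 0.50237203 -0.13860284  0.        ]
red [ 0.379 -0.17   0.015]
red [ 0.478 -0.234  0.015]
red [ 0.449 -0.283  0.015]
red [ 0.345 -0.218  0.015]
glue base left [ 0.67053346 -0.18511117  0.        ]
```

>>> {"api": "drive_tool", "payload": {
  "series": [
    [-40,20,28,0,0,0,25],
    [-75,50,57,0,0,0,25],
    [-78,80,57,0,0,0,25],
    [-78,100,57,0,0,0,25],
    [-78,100,57,0,0,0,25]
  ]
}}

```text
clock: 1.85
tcp_pos: [0.5295, -0.1816, 0.0777]
orientation: [-1.202, 1.226, -1.212]
contact_force: [-0.8, -0.4, 0.9]
grip_width: 0.0249
```

```bash
python3 -c "
from h import *
from bench import r
import cv2
to(r.get_obs(),[.529,-.183,.008],1.5434)
f=r.grab_frame('wrist')
cv2.imwrite('pics/w2.png',f['frame'])"
```

```text
shift mm [ 1.9 69.7 -0.1] turn [ 0.31  0.77 -0.35] t 1.85 tcp [ 0.5295 -0.1816  0.0777] F [-0.76 -0.36  0.93] w 0.024946940565345486
```

View pics/w2.png

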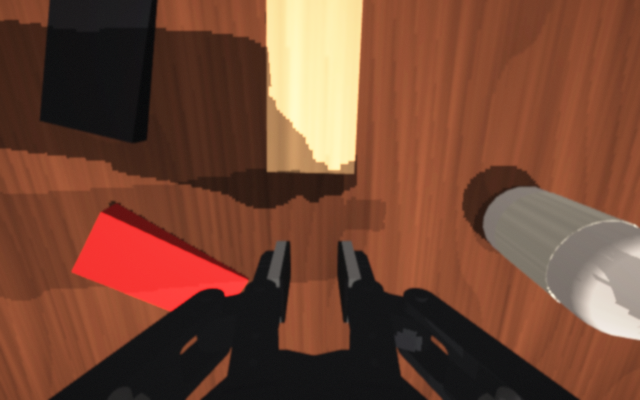

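Fingers (~px 313) are centred on the butt (266–356, row 172); the red block's near corner is left of the left finger. I descend behind the butt.

>>> {"api": "drive_tool", "payload": {
  "series": [
    [2,30,0,0.3,0.7,-0.3,25],
    [2,55,0,0.3,0.7,-0.3,25],
    [2,68,0,0.3,0.7,-0.3,25],
    [2,70,0,0.3,0.7,-0.3,25],
    [2,70,0,0.3,0.7,-0.3,25]
  ]
}}

```text
clock: 2.4
tcp_pos: [0.5311, -0.1847, 0.0105]
orientation: [-1.193, 1.227, -1.232]
contact_force: [-1.1, 0.3, -0.7]
grip_width: 0.0252
```

```bash
python3 -c "
from h import *
from bench import r
import cv2
to(r.get_obs(),[.529,-.105,.008],1.5434)
for n in ['wrist','side']:
  f=r.grab_frame(n); cv2.imwrite('pics/%s3.png'%n,f['frame'])
a=f['frame'][130:270,230:400]; cv2.imwrite('pics/side3c.png',cv2.resize(a,None,fx=4,fy=4,interpolation=cv2.INTER_CUBIC))"
```

```text
shift mm [-79.7   2.5  -4.3] turn [-0.22 -0.03  0.03] t 2.4 tcp [ 0.5311 -0.1847  0.0105] F [-1.12  0.33 -0.73] w 0.025205860318256272
```

View pics/wrist3.png

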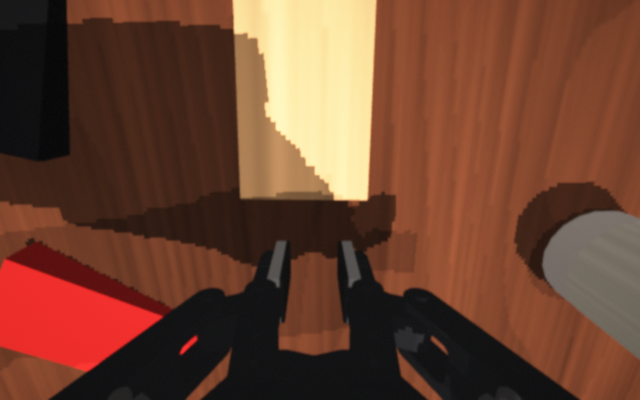

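View pics/side3c.png

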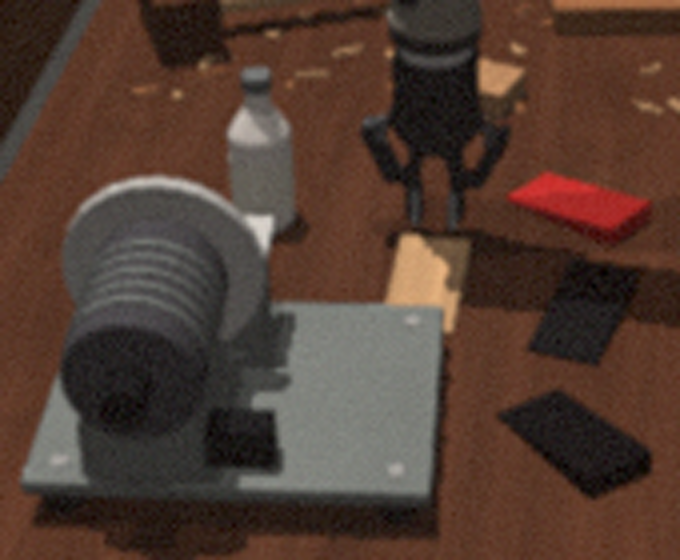

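>>> {"api": "drive_tool", "payload": {
  "series": [
    [-8,2,-4,0,0,0,25],
    [-16,2.5,-4,0,0,0,25],
    [-24,2.5,-4,0,0,0,25],
    [-32,2.5,-4,0,0,0,25],
    [-40,2.5,-4,0,0,0,25]
  ]
}}

```text
clock: 3.0
tcp_pos: [0.5288, -0.1436, 0.0086]
orientation: [-1.193, 1.225, -1.232]
contact_force: [-0.3, 0.2, 0.6]
grip_width: 0.025
```

```bash
python3 -c "
from h import *
from bench import r
to(r.get_obs(),[.529,-.105,.008],1.5434)
f=r.grab_frame('wrist'); cv2.imwrite('pics/w4.png',f['frame'])"
```

```text
shift mm [-38.6   0.6  -0.8] turn [-0.29  0.02  0.04] t 3.0 tcp [ 0.5288 -0.1436  0.0086] F [-0.26  0.2   0.56] w 0.025032663061374996
```

View pics/w4.png

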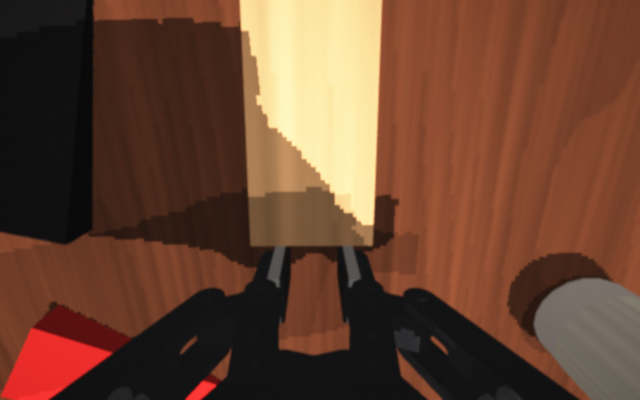

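Centred now (249–373 vs fingers 313), fingertips at the butt. Continue slowly.

>>> {"api": "drive_tool", "payload": {
  "series": [
    [-6,0.5,0,-0.3,0,0,25],
    [-12,0.5,0,-0.3,0,0,25],
    [-18,0.5,0,-0.3,0,0,25],
    [-24,0.5,0,-0.3,0,0,25],
    [-30,0.5,0,-0.3,0,0,25]
  ]
}}

```text
clock: 3.55
tcp_pos: [0.5296, -0.1113, 0.008]
orientation: [-1.197, 1.228, -1.228]
contact_force: [-0.7, -1.0, 0.3]
grip_width: 0.0246
```

```bash
python3 -c "
from h import *
from bench import r
to(r.get_obs(),[.529,-.105,.008],1.5434)
for n in ['wrist','top']:
  f=r.grab_frame(n); cv2.imwrite('pics/%s5.png'%n,f['frame'])
a=f['frame'][170:250,220:380]; cv2.imwrite('pics/top5c.png',cv2.resize(a,None,fx=5,fy=5,interpolation=cv2.INTER_CUBIC))"
```

```text
shift mm [-6.3  0.  -0.8] turn [ 0.01  0.11 -0.02] t 3.55 tcp [ 0.5296 -0.1113  0.008 ] F [-0.74 -0.96  0.29] w 0.024615590951980005
```

View pics/wrist5.png

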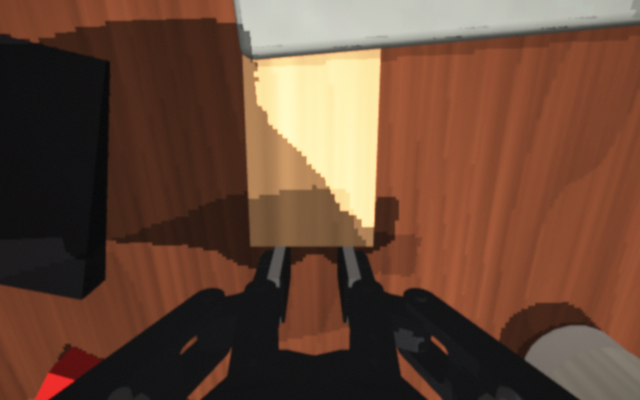

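View pics/top5c.png

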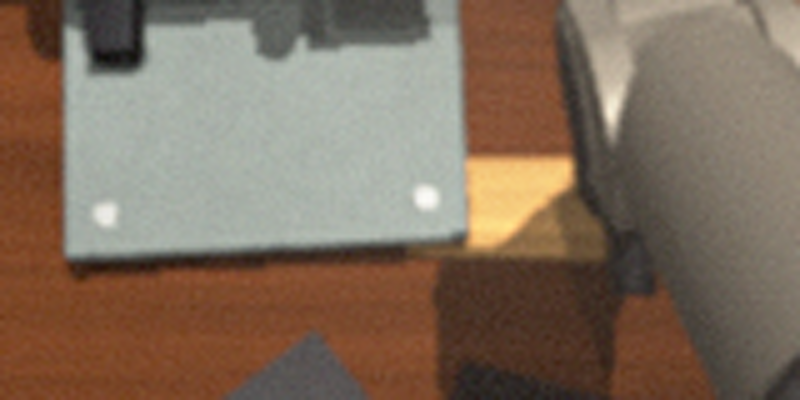

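Wedge stays squarely on the fingers and is going under the plate, centred on the screw above the foot. Nearing contact: smaller steps.

>>> {"api": "drive_tool", "payload": {
  "series": [
    [-3,0,0,0,0,0,25],
    [-6,0,0,0,0,0,25],
    [-9,0,0,0,0,0,25],
    [-11,0,0,0,0,0,25],
    [-12,0,0,0,0,0,25]
  ]
}}

```text
clock: 4.15
tcp_pos: [0.53, -0.0982, 0.0081]
orientation: [-1.197, 1.227, -1.226]
contact_force: [0.5, -0.6, 0.7]
grip_width: 0.0252
```

```bash
python3 -c "
from h import *
from bench import r
f=r.grab_frame('wrist'); cv2.imwrite('pics/w6.png',f['frame'])
to(r.get_obs(),[.53,-.095,.008],1.5434)
print(back(f,(249,245),.019),back(f,(373,245),.019))"
```

```text
shift mm [-3.1  0.1 -0.1] turn [ 0.01  0.22 -0.07] t 4.2 tcp [ 0.53   -0.0982  0.0081] F [0.35 0.08 1.  ] w 0.025256810790113184
[ 0.49859742 -0.08623748  0.019     ] [ 0.55951078 -0.08770963  0.019     ]
```

>>> {"api": "drive_tool", "payload": {
  "series": [
    [-1,0,0,0,0,0,25],
    [-2,0,0,0,0,0,25],
    [-3,0,0,0,0,0,25],
    [-4,0,0,0,0,0,25],
    [-4,0,0,0,0,0,25]
  ]
}}

```text
clock: 4.7
tcp_pos: [0.5301, -0.094, 0.0081]
orientation: [-1.197, 1.227, -1.225]
contact_force: [-0.4, 0.1, -0.2]
grip_width: 0.0248
```

>>> {"api": "drive_tool", "payload": {
  "series": [
    [-0.5,0,0,0,0,0,25],
    [-1,0,0,0,0,0,25],
    [-1.5,0,0,0,0,0,25],
    [-2,0,0,0,0,0,25],
    [-2,0,0,0,0,0,25]
  ]
}}

```text
clock: 5.2
tcp_pos: [0.5302, -0.0918, 0.0081]
orientation: [-1.197, 1.227, -1.225]
contact_force: [-0.6, 0.2, -0.0]
grip_width: 0.0252
```

>>> {"api": "drive_tool", "payload": {
  "series": [
    [-0.5,0,0,0,0,0,25],
    [-1,0,0,0,0,0,25],
    [-1.5,0,0,0,0,0,25],
    [-2,0,0,0,0,0,25],
    [-2,0,0,0,0,0,25]
  ]
}}

```text
clock: 5.7
tcp_pos: [0.5302, -0.0903, 0.0081]
orientation: [-1.197, 1.227, -1.226]
contact_force: [0.3, -3.4, -0.9]
grip_width: 0.0252
```

>>> {"api": "drive_tool", "payload": {
  "series": [
    [-0.5,0,0,0,0,0,25],
    [-1,0,0,0,0,0,25],
    [-1,0,0,0,0,0,25],
    [-1,0,0,0,0,0,25]
  ]
}}

```text
clock: 6.1
tcp_pos: [0.5302, -0.0898, 0.0081]
orientation: [-1.198, 1.227, -1.227]
contact_force: [-0.2, -4.4, 1.0]
grip_width: 0.0251
```

>>> {"api": "drive_tool", "payload": {
  "series": [
    [-1,0,0,0,0,0,25],
    [-1.5,0,0,0,0,0,25],
    [-1.5,0,0,0,0,0,25],
    [-1.5,0,0,0,0,0,25]
  ]
}}

```text
clock: 6.5
tcp_pos: [0.5301, -0.0893, 0.0081]
orientation: [-1.198, 1.227, -1.228]
contact_force: [0.3, -5.3, -0.5]
grip_width: 0.0252
```

>>> {"api": "drive_tool", "payload": {
  "series": [
    [-1.5,0,0,0,0,0,25],
    [-2,0,0,0,0,0,25],
    [-2.5,0,0,0,0,0,25],
    [-2.5,0,0,0,0,0,25],
    [-2.5,0,0,0,0,0,25]
  ]
}}

```text
clock: 7.0
tcp_pos: [0.53, -0.0888, 0.0081]
orientation: [-1.199, 1.228, -1.23]
contact_force: [0.3, -7.6, 0.1]
grip_width: 0.025
```

```bash
python3 -c "
from h import *
from bench import r
for n in ['wrist','side']:
  f=r.grab_frame(n); cv2.imwrite('pics/%s7.png'%n,f['frame'])
a=f['frame'][165:265,230:390]; cv2.imwrite('pics/side7c.png',cv2.resize(a,None,fx=5,fy=5,interpolation=cv2.INTER_CUBIC))
to(r.get_obs(),[.53,-.095,.008],1.5434)"
```

```text
shift mm [6.2 0.2 0.1] turn [0.04 0.05 0.16] t 7.1 tcp [ 0.53   -0.0888  0.0082] F [-0.14 -7.87 -1.1 ] w 0.02494021183952053
```

View pics/side7c.png

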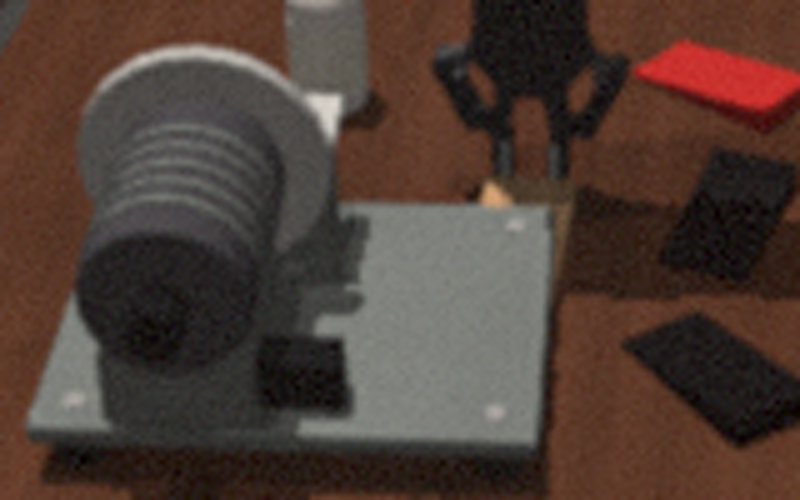

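View pics/wrist7.png

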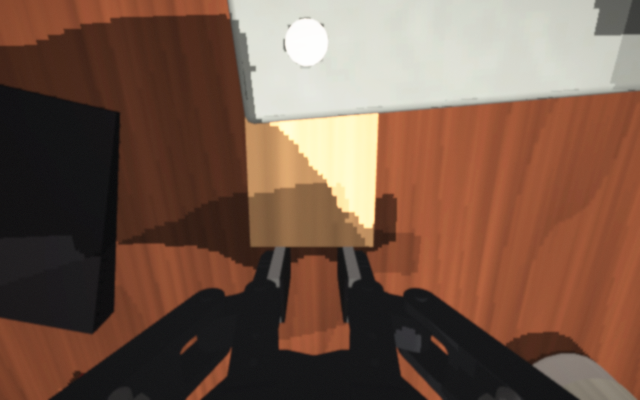

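>>> {"api": "drive_tool", "payload": {
  "series": [
    [-2,0,0,0,0,0,25],
    [-3,0,0,0,0,0,25],
    [-3.2,0,0,0,0,0,25],
    [-3.2,0,0,0,0,0,25],
    [-3.2,0,0,0,0,0,25]
  ]
}}

```text
clock: 7.6
tcp_pos: [0.5299, -0.0885, 0.0082]
orientation: [-1.201, 1.228, -1.234]
contact_force: [0.1, -9.1, -0.2]
grip_width: 0.0247
```

Snug at 9 N with the last moves only ~0.3–0.5 mm. Back off, rise.

>>> {"api": "drive_tool", "payload": {
  "series": [
    [5,0,0,0,0,0,25],
    [20,0,0,0,0,0,25],
    [30,-15,0,0,0,0,25],
    [30,-55,0,0,0,0,10],
    [30,-92,0,0,0,0,0]
  ]
}}

```text
clock: 8.1
tcp_pos: [0.5285, -0.1182, 0.1009]
orientation: [-1.201, 1.23, -1.232]
contact_force: [0.3, -0.1, -0.3]
grip_width: 0.0002
```

```bash
python3 -c "
from h import *
from bench import r
for n in ['wrist','side','top']:
  f=r.grab_frame(n); cv2.imwrite('pics/%s8.png'%n,f['frame'])
a=f['frame'][170:250,220:380]; cv2.imwrite('pics/top8c.png',cv2.resize(a,None,fx=5,fy=5,interpolation=cv2.INTER_CUBIC))
to(r.get_obs(),[.531,.009,.06],1.5434)"
```

```text
shift mm [-127.4   42.    -3.9] turn [-0.25 -0.07  0.34] t 8.25 tcp [ 0.5311 -0.1182  0.1027] F [-0.85 -0.82 -1.39] w 0.00020617385482722908
```

View pics/wrist8.png

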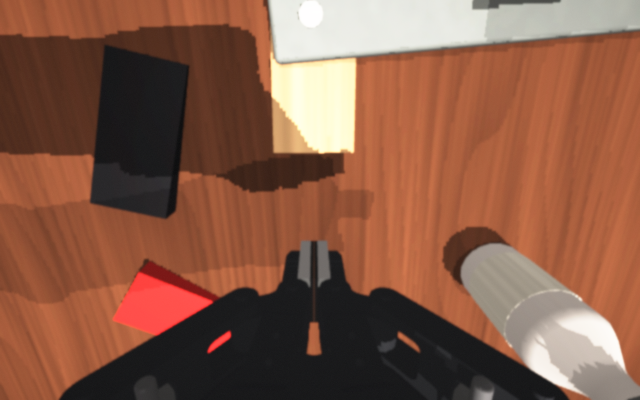

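View pics/top8c.png

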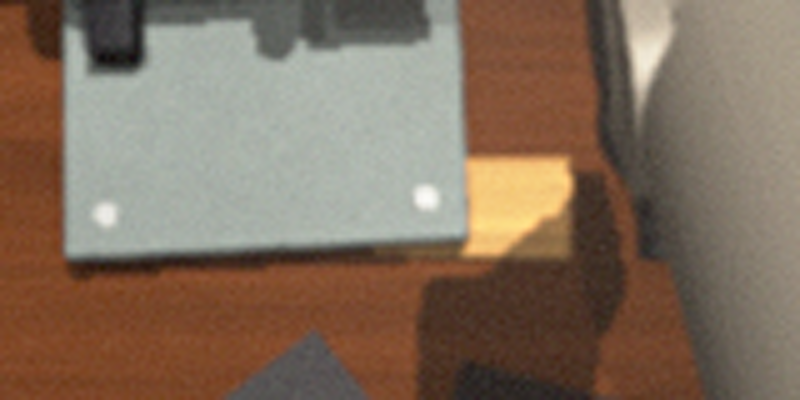

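The wedge stayed in place under the corner, the screw at crop (427,197) has not moved. Now over the corner.

>>> {"api": "drive_tool", "payload": {
  "series": [
    [-40,0,-2,0,0,0,0],
    [-80,0,-3,0,0,0,0],
    [-115,5,-4,0,0,0,0],
    [-127.5,22,-4,0,0,0,0],
    [-127.5,42,-4,0,0,0,0]
  ]
}}

```text
clock: 8.75
tcp_pos: [0.5307, 0.0126, 0.059]
orientation: [-1.198, 1.221, -1.231]
contact_force: [-0.3, -0.0, -0.3]
grip_width: -0.0
```

```bash
python3 -c "
from h import *
from bench import r
f=r.grab_frame('wrist'); cv2.imwrite('pics/w9.png',f['frame'])
f=r.grab_frame('side'); a=f['frame'][165:265,230:390]; cv2.imwrite('pics/side9c.png',cv2.resize(a,None,fx=5,fy=5,interpolation=cv2.INTER_CUBIC))
to(r.get_obs(),[.531,.009,.043],1.5434)"
```

```text
shift mm [ 0.3 13.8  3. ] turn [0.13 0.03 0.34] t 8.85 tcp [0.5281 0.0095 0.0568] F [ 0.39 -0.02 -0.02] w 7.965206370650196e-05
```

View pics/w9.png

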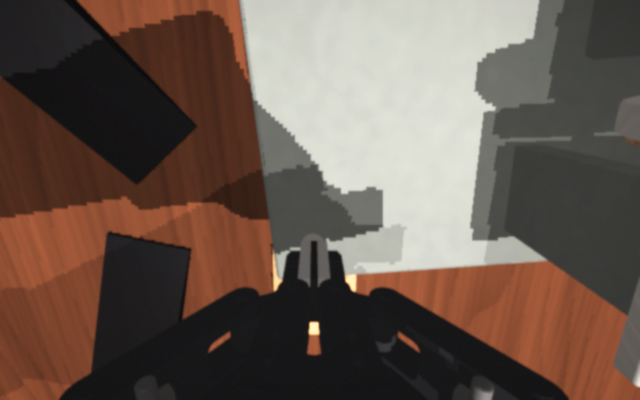

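View pics/side9c.png

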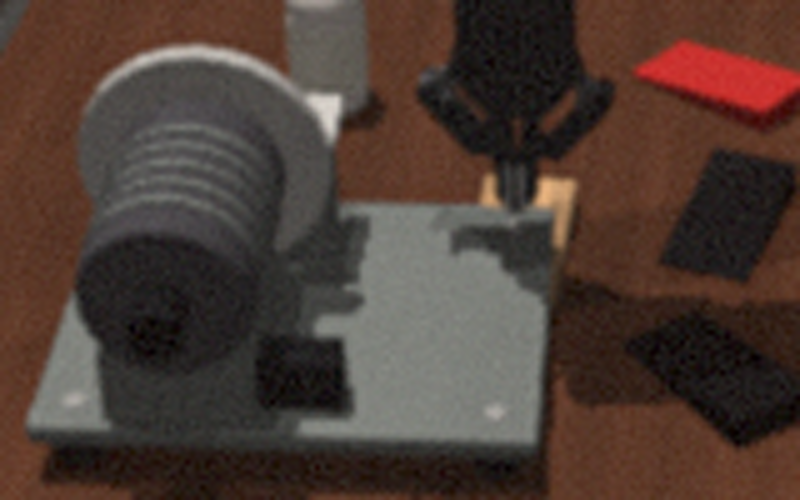

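The closed fingertips (side crop ~(515,208)) stand above the screw head. Press down in steps.

>>> {"api": "drive_tool", "payload": {
  "series": [
    [0,5,3,0,0,0,0],
    [0,9,3,0,0,0,0],
    [0,13,3,0,0,0,0],
    [0,15,3,0,0,0,0],
    [0,15,3,0,0,0,0]
  ]
}}

```text
clock: 9.35
tcp_pos: [0.531, 0.0091, 0.0417]
orientation: [-1.202, 1.228, -1.233]
contact_force: [-0.1, 0.2, 0.2]
grip_width: -0.0
```

>>> {"api": "drive_tool", "payload": {
  "series": [
    [0,1,0,0,0,0,0],
    [0,2,0,0,0,0,0],
    [0,3,0,0,0,0,0],
    [0,4,0,0,0,0,0],
    [0,4,0,0,0,0,0]
  ]
}}

```text
clock: 9.85
tcp_pos: [0.5312, 0.0091, 0.039]
orientation: [-1.203, 1.227, -1.233]
contact_force: [-5.0, -1.4, 13.9]
grip_width: -0.0001
```

>>> {"api": "drive_tool", "payload": {
  "series": [
    [0,1.5,-0.3,0,0,0,0],
    [0,1.5,-0.3,0,0,0,0],
    [0,1.5,-0.3,0,0,0,0],
    [0,1.5,-0.3,0,0,0,0],
    [0,1.5,-0.3,0,0,0,0]
  ]
}}

```text
clock: 10.35
tcp_pos: [0.5312, 0.0091, 0.039]
orientation: [-1.203, 1.227, -1.234]
contact_force: [-4.6, -0.1, 16.4]
grip_width: 0.0001
```

Height stays 39.0 mm at 14 to 16 N: no dip. Let go.

>>> {"api": "drive_tool", "payload": {
  "series": [
    [0,-3,0,0,0,0,0],
    [0,-15,0,0,0,0,0],
    [0,-50,0,0,0,0,0],
    [50,-85,0,0,0,0,0],
    [95,-100,0,0,0,0,0]
  ]
}}

```text
clock: 10.85
tcp_pos: [0.5304, -0.0763, 0.1397]
orientation: [-1.202, 1.22, -1.232]
contact_force: [1.1, -1.0, -0.0]
grip_width: 0.0001
```

>>> {"api": "drive_tool", "payload": {
  "series": [
    [30,-10,0,0,0,0,0],
    [60,-20,0,0,0,0,0],
    [60,-20,0,0,0,0,0],
    [60,-20,0,0,0,0,0]
  ]
}}

```text
clock: 11.25
tcp_pos: [0.529, -0.1367, 0.1607]
orientation: [-1.2, 1.221, -1.233]
contact_force: [-0.3, 1.2, 0.4]
grip_width: 0.0005
```

```bash
python3 - <<'E'
from h import *
from bench import r
t=r.grab_frame('top');s=r.grab_frame('side')
a=t['frame'][170:250,220:380]; cv2.imwrite('pics/top10c.png',cv2.resize(a,None,fx=5,fy=5,interpolation=cv2.INTER_CUBIC))
a=s['frame'][165:265,230:390]; cv2.imwrite('pics/side10c.png',cv2.resize(a,None,fx=5,fy=5,interpolation=cv2.INTER_CUBIC))
o=r.get_obs();print(o["clock"],o["tcp_pos"],o["contact_force"])
f=r.grab_frame('wrist');cv2.imwrite('pics/w10.png',f['frame'])
# change from start in sander regions
for n,im in (("top",t['frame']),("side",s['frame'])):
    d=cv2.absdiff(im,cv2.imread(f'pics/{n}0.png')).max(2)
    cv2.imwrite(f'pics/d_{n}.png',cv2.min(d.astype('uint8')*3,255))
E
```

```text
11.35 [ 0.52886328 -0.13482602  0.16003819] [-0.46483353  0.12004664  0.34554873]
```

View pics/top10c.png

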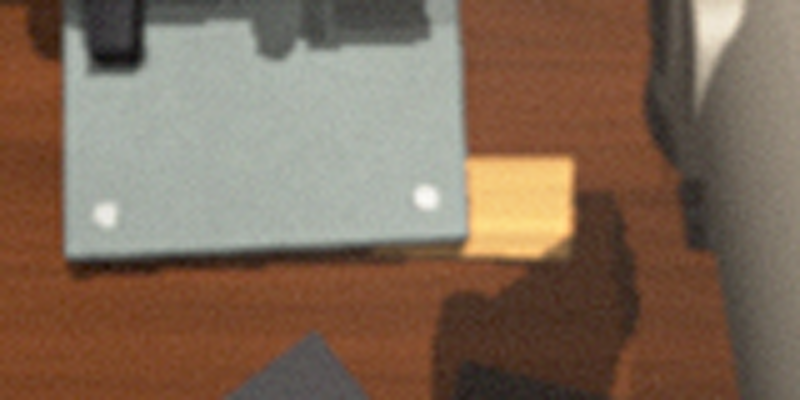

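View pics/side10c.png

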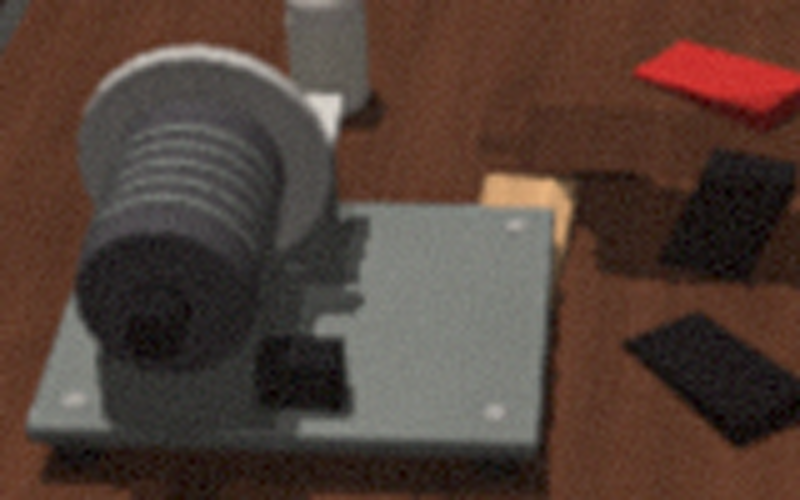

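View pics/d_side.png

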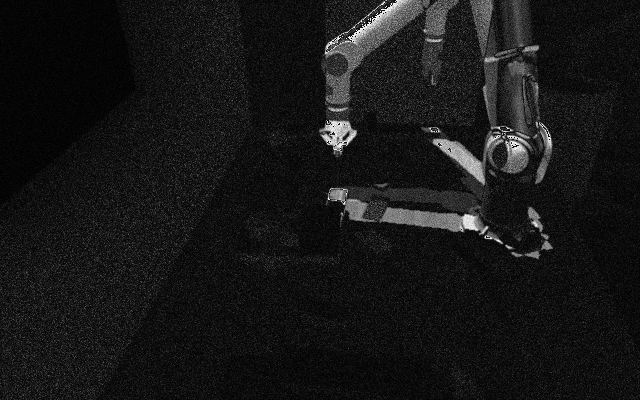

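The sander and bystanders show no visible change in the difference image. The wedge butt is at top crop x≈573, where it was before the press, and the tool is clear. Handing in.

```bash
python3 -c "
from bench import r
print(r.hand_in()); print(r.get_obs()['clock'])"
```

```text
the job is handed in; nothing more can be done
None
the job is handed in; nothing more can be done
```

I pushed the pale wooden wedge, thin end first, under the short foot until the push force rose from under 1 N to about 9 N. The last steps moved it only 0.3–0.5 mm each. I then backed off and pressed the corner above that foot with the closed fingertips. The press reached 16.4 N, a little over the 15 N asked for, with about 5 N of sideways force. I let go and handed in about 11.4 s into the 45 s allowed.

**Dip test:** the measured tip height stayed at 39.0 mm at both 13.9 N and 16.4 N, so the corner no longer dips.

**Last pictures:** the wedge stayed in place, and I could see no shift or tilt of the sander. The side-view comparison with the start showed no change in the glue bottle, sanding block, offcut or the black and red look-alikes. The tool was clear of everything.

**Disagreement:** the first estimates of where the wedge's butt lay differed by about 9 mm between the top and wrist cameras. I went by closer wrist views and the contact force instead. No other check failed, but I had no direct measure of how level the sander is beyond the pictures and the press height.

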